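# Transfer the centrifuge to the other feed at the bench changeover switch

## Robot

A 6-joint arm with a two-finger parallel gripper is mounted at the origin on a cart in front of the work surface, level with it; the furniture and walls round the work are solid. World frame = base frame: x ahead of the robot, y to its left, z up, the work surface at z = 0. Lengths are in m, angles in rad, forces in N, time in s.
With the tool pointing down it reaches from about 0.325 to 0.85 m from the base axis. Payload 4.4 kg.
Tool frame: the origin (TCP) lies at the very end of the fingers, on their centre line; the grasp point (between the pads) lies 19 mm behind it; z points along the fingers, y is the line along which they close (so a half turn about z gives the same grasp; the last joint's range is limited). The gripper opens to 94 mm and grips with 3 to 60 N. Pads are 16 mm wide; open, the fingers measure 119 mm over their backs; the gripper's body (75 mm by 177 mm) begins 78 mm behind the grasp point.
Start: joints at [0.954, 0.207, 1.542, -0, 1.393, -0.15], TCP at [0.259, 0.513, 0.205] pointing down, gripper open.
Joint ranges: [-2.73, 2.73], [-0.86, 2.22], [0.23, 2.46], [-1.11, 4.25], [0.08, 2.63], [-2.82, 2.82]. Speed limits (rad/s): [2.79, 2.79, 3.14, 3.14, 3.14, 3.14].

## Interface

Orientations are given as a unit quaternion [w, x, y, z].
In Python, from workcell import ctrl gives the robot as it stands.
- The arm moves only by the tool drive_tool, never from a script. Its arguments are lists of equal length, an entry for each row: "turn": the turn, a rotation vector about the tool's x, y, z in rad, a list of three; "linear": the shift along the tool's x, y, z in cm, a list of three; "jaw": the closure, from 0 (fully open) to 1 (shut). In form: {"turn": [[rx, ry, rz], ...], "linear": [[x, y, z], ...], "jaw": [jaw, ...]}. A call has 1 to 5 rows; each row is the pose to reach, as a shift and turn from the pose commanded when the call began, along the tool's axes at that moment; what a row does not reach only later rows make up. A row lasts 1/12 s, in which the tool goes at most 41.7 mm and 7.16 degrees, less where a joint would pass 70% of its speed; a pose out of reach is approached as far as the arm can. A call with a gripper value outside its range is refused whole. The fingers move at their own pace and stop on an object; the grip force is fixed at half the most. Time passes only in rows, so rows that repeat a pose let the fingers close. It gives the time, the measured TCP pose, the force, the opening and the grip force at its end, in the units of the state.
- ctrl.sense(): the state, without advancing time (a new reading comes with each control period).
- ctrl.capture(name): name is "scene" or "top" or "wrist"; returns (picture, depth): 420x560x3 uint8, red, green, blue; 420x560 float32, m along the optical axis (not along the pixel's ray), 0 where there is no reading.
- ctrl.calibration(name): a dict with "camera_matrix" (3x3 intrinsics, pixels), "R" (3x3) and "t" (3): a world point X has camera coordinates R X + t. Camera axes: x right, y down, z forward; pixel columns grow to the right and rows downward; lengths in m; the calibration is good to about 2 mm. The wrist camera is an equidistant fisheye: a pixel r from the principal point sees the ray r / f radians off the axis. A picture is of the moment at which its call begins: read the wrist's pose just before it. calibration takes no time and is no camera call; for the wrist camera it gives the pose at the moment of the call.
- ctrl.sign_off(): hands the job in; it is judged then, once.
Trained networks look in the newest picture that a camera, given by its name, has taken for a name from the list of things; names that differ only in an ending like _2 or _b are one class to them, and where a whole thing is asked for, a point or a joint stands for the part that bears it (a point fixed in the world has none). Each returns a list of dicts, best first, with "conf" (0 to 1); they miss things now and then, are a little off and sometimes report something else, mostly with a low value. They report only what shows in the picture. A call takes as long as a camera call.
- ctrl.boxes_of(camera, label): "centre" ([x, y, z] in m, in world coordinates, good to about 4 mm: the middle of the surface that is visible of it).
- ctrl.outline_of(camera, label): "pixels" (420x560 bool, what is visible of it).
The state is a dict: "t": time; "joint_pos": joint angles; "qd": joint speeds; "tau": joint torques, N m; "eef_pos": TCP position; "tcp_rot": TCP orientation; "contact_force": force on the tool from outside, world axes, zero at the start; "torque": the same for the moment, N m; "width": opening from 0.0 (shut) to 1.0 (fully open); "grip_force": force on a finger pad.
Only numpy, scipy, OpenCV 4.12 (cv2) and the standard library are available. Lean on these libraries where they do the work, as an engineer would, in place of code of your own. Each camera call takes 0.05 s, during which the arm holds its last target. There are 200 camera calls.

## Task

Before the supply test, put the centrifuge over to its other feed at the changeover switch on the worktop. Draw the lock bolt fully back, bring the handle from the side where it stands to centre off and leave it there for at least two seconds so that the drive drops out, then take it on to the other side until it clicks home, and push the lock bolt fully home again. Leave the other things on the bench where they are.

Things in the scene. Friction and masses are not known exactly. Their poses are not given: they have to be found in the camera images.
- changeover_unit: fixed changeover unit: white box with aluminium face plate, top 56 mm above the worktop, on a thin dark flange. Origin on the worktop right below the handle's vertical axis; the box reaches from x = -108 to +112 mm, y = -88 to +88 mm. Its x axis points away from the robot when it stands square: black handle at the front (-x), lock bolt at the back (+x).
- feed_handle (a joint): handle angle, rad, about the unit's vertical axis, + anticlockwise from above. Three sprung stations: -0.785 (pointing to the unit's front left, one stroke on the plate; starts here), 0 = centre off (straight front, -x; ring) and +0.785 (front right, two strokes). Each takes about 0.5 N m to leave; let go near a station it is drawn in and stays, half way it falls to either side.
- handle_grip (a point): point on the black handle, 66 mm from its axis, 98 mm above the worktop; x runs along the handle towards the axis. The handle is an upright blade 14 mm wide, from its round hub (radius 22 mm) out to 88 mm from the axis, z = 79 to 106 mm above the worktop. Below its hub sits a steel quadrant (reach 48 mm) with a notch for each station.
- lock_bolt (a joint): travel of the steel lock bolt, m: 0 = home in a notch of the handle's quadrant (locked; starts here), 0.015 = fully drawn back along the unit's +x, away from the handle. Clear of the quadrant from 0.011; enters only with the handle within about 0.035 rad of a station. Slides with about 3 N of friction and stays where it is left.
- bolt_knob (a point): centre of the top of the bolt's black round knob, 18 mm across, 20 mm tall, top 105 mm above the worktop; it stands 74 mm behind the handle's axis when the bolt is home and moves with the bolt. Beside it nothing stands higher than 75 mm.
- lab_timer: dark lab timer 68 x 58 x 19 mm lying right (-y) of the unit, not to be moved; origin under its centre
- marker: marker pen 126 mm long, 16 mm thick, lying left (+y) of the unit, not to be moved; origin under its centre
- wipe_sachet: flat wrapped sachet 45 x 89 x 12 mm, on the left of the bench, not to be moved; origin under its centre
- note_pad: pad of notes 76 x 76 x 12 mm, on the left of the bench, not to be moved; origin under its centre
- cover_glass_box: small box 48 x 74 x 49 mm, on the left of the bench, not to be moved; origin under its centre
- tweezers: steel tweezers 122 mm long, lying at the front right, not to be moved; origin under the centre
- micropipette: micropipette 253 mm long, 31 mm high, lying at the right, near the centrifuge, not to be moved; origin under the centre

How it is judged:
On the way, in this order (a step that is already met when the one before it is completed fails the run):
1. the lock bolt is drawn back clear of the quadrant (11 mm or more) with the handle still on its first side (value of joint lock_bolt above 0.011 m and value of joint feed_handle below -0.6 rad), for 0.1 s.
2. the handle rests at centre off, within 0.12 rad, for two seconds (value of joint feed_handle between -0.12 and 0.12 rad), for 2 s.
3. the handle stands at the other side, within 0.08 rad (value of joint feed_handle above 0.705 rad), for 0.2 s.
At the end, for the whole second after the job is handed in: the handle stands still at the other side (0.785 rad, within 0.05) and the lock bolt is home in its notch (within 2.5 mm) (value of joint feed_handle between 0.735 and 0.835 rad and value of joint lock_bolt below 0.0025 m and velocity of joint feed_handle between -0.05 and 0.05 rad/s); the robot touches nothing.
It fails at once if one of the other loose things on the bench was moved by more than 20 mm (distance of any of lab_timer, marker, wipe_sachet, note_pad, cover_glass_box, tweezers, micropipette from where it was at the start of the episode above 0.02 m).
It also fails if it takes over 51 s, if anything falls off the work surface, if the arm or the gripper's body presses on something with over 40 N, if the wrist force passes 120 N, or if a joint passes its speed limit or range.

## Working session

There is one attempt and no reset: what is moved stays moved. The work goes in short steps, Python scripts to look and compute and a tool call to move; the robot and the scene stay as the last step left them, time stands still between calls to the robot, and variables do not carry over. Pictures are saved under pics/ and viewed, at most 10 in all, crops included, and the job is handed in when it is done.

Besides the shell and the picture viewer there is one more tool, called after "Call:" in YAML: its name, and indented under it one key for each argument. drive_tool: Moves the arm, as the interface text tells. Its arguments: {"type":"object","properties":{"turn":{"type":"array","items":{"type":"array","items":{"type":"number"}}},"linear":{"type":"array","items":{"type":"array","items":{"type":"number"}}},"jaw":{"type":"array","items":{"type":"number"}}},"required":["turn","linear","jaw"]}

```bash
ls; mkdir -p pics; python3 - <<'E'
from workcell import ctrl
import cv2,numpy as np
s=ctrl.sense();print(s['t'],s['eef_pos'],s['tcp_rot'],s['width'])
ims=[]
for c in("scene","top"):
    p,d=ctrl.capture(c);ims.append(p)
    cv2.imwrite(f'pics/{c}0.png',p[:,:,::-1])
    for l in("handle_grip","feed_handle","bolt_knob","changeover_unit","lock_bolt"):
        print(c,l,[(np.round(b['centre'],4).tolist(),round(b['conf'],2)) for b in ctrl.boxes_of(c,l)][:3])
E
```

```text
pics
0.0 [0.25832282 0.51281826 0.20432245] [-4.06048904e-04  2.31286320e-01  9.72885098e-01 -1.02974231e-03] 1.000770679624254
scene handle_grip [([0.5221, -0.0137, 0.0938], 0.74), ([0.4924, -0.041, 0.0589], 0.61)]
scene feed_handle [([0.5229, -0.0178, 0.0916], 0.59)]
scene bolt_knob [([0.501, -0.175, 0.0224], 0.7), ([0.6136, -0.0055, 0.0914], 0.64)]
scene changeover_unit [([0.493, -0.0417, 0.06], 0.77)]
scene lock_bolt [([0.5012, 0.4721, 0.0137], 0.24)]
top handle_grip [([0.5357, -0.0129, 0.0958], 0.62)]
top feed_handle [([0.5313, -0.0141, 0.096], 0.75)]
top bolt_knob [([0.6035, 0.0007, 0.1052], 0.44)]
top changeover_unit [([0.5336, -0.0126, 0.0539], 0.6), ([0.5081, 0.4815, 0.0129], 0.19)]
top lock_bolt [([0.6096, -0.0076, 0.1047], 0.4)]
```

View pics/top0.png

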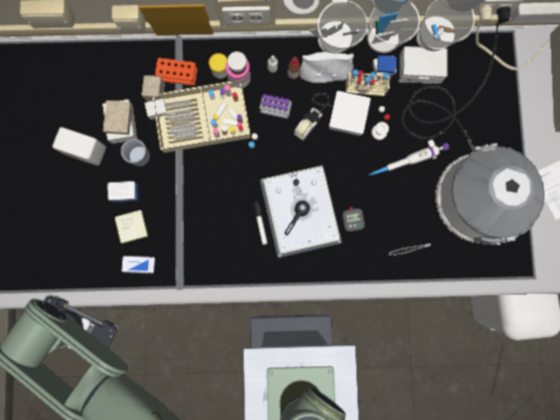

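View pics/scene0.png

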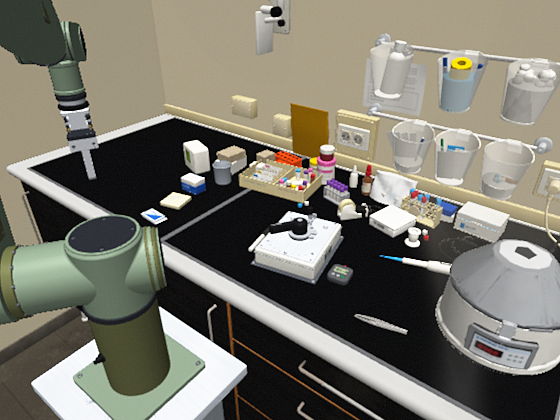

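The top view shows the unit at about (301,211), slightly rotated. The hub is at (303,209), the handle tip at (288,233) and the bolt knob at (296,183). I'll get the exact geometry from depth.

```bash
cat > h.py <<'E'
import numpy as np,cv2
from workcell import ctrl
def cloud(c):
    p,d=ctrl.capture(c);k=ctrl.calibration(c);K=k["camera_matrix"]
    v,u=np.indices(d.shape)
    X=np.stack([(u-K[0,2])/K[0,0]*d,(v-K[1,2])/K[1,1]*d,d],-1)
    W=(X-k["t"])@k["R"]; W[d==0]=np.nan
    return p,W
E
python3 - <<'E'
from h import *
p,W=cloud("top")
r=(slice(150,270),slice(245,350))
P=W[r].reshape(-1,3);
m=(P[:,2]>.045)&(P[:,2]<.065)
rect=cv2.minAreaRect((P[m][:,:2]*1000).astype(np.float32));print(rect,P[m][:,2].mean(),m.sum())
h=P[P[:,2]>.085]; print(np.round(h[np.argsort(-h[:,0])]*1000).astype(int)[::max(1,len(h)//50)].tolist())
img=p[150:270,245:350,::-1];cv2.imwrite('pics/c1.png',cv2.resize(img,None,fx=5,fy=5,interpolation=2))
E
```

```text
((541.1913452148438, -13.13385009765625), (220.05845642089844, 177.04783630371094), 11.349122047424316) 0.0555354642610203 3890
[[619, 3, 102], [616, -5, 101], [612, 3, 107], [610, -5, 104], [607, -5, 89], [604, 1, 107], [557, -20, 99], [556, -17, 107], [553, -20, 103], [551, 2, 103], [550, -11, 108], [548, -11, 105], [547, -22, 106], [545, -31, 99], [544, -16, 110], [542, -3, 106], [542, -8, 108], [540, 6, 103], [539, -8, 107], [539, -22, 107], [537, -22, 104], [536, 3, 113], [534, -5, 105], [533, -30, 106], [531, 3, 107], [531, -8, 106], [529, -5, 105], [528, -30, 104], [526, -8, 104], [525, -2, 110], [523, -27, 101], [522, 4, 112], [520, -8, 103], [518, -11, 95], [517, 4, 109], [515, -5, 106], [510, 12, 104], [507, 9, 105], [504, 7, 101], [501, 15, 104], [499, 12, 104], [496, 12, 105], [493, 10, 108], [490, 13, 112], [487, 21, 110], [483, 32, 98], [480, 32, 102], [477, 21, 101], [474, 30, 104], [472, 27, 103], [469, 33, 104], [464, 30, 94]]
```

View pics/c1.png

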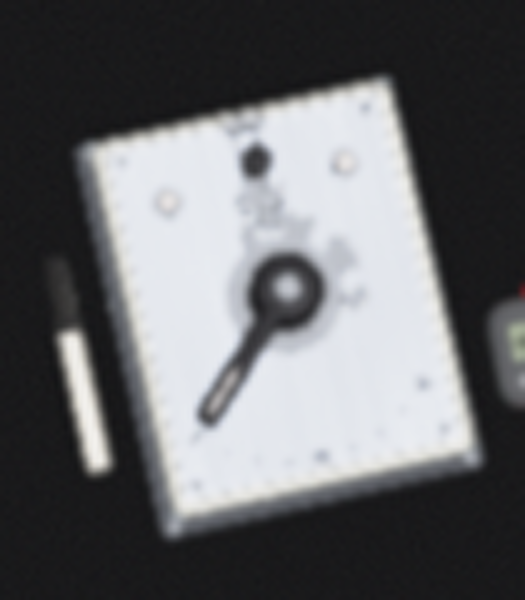

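The unit's yaw comes out at about +0.198 rad, with its axis at (0.539, -0.0135). That puts the knob near (0.612, 0.001), which matches the networks. Next is the move planner.

```bash
cat >> h.py <<'E'
from scipy.spatial.transform import Rotation as R
A=np.array([.5392,-.0135]);PSI=.198
def unit(x,y): return A+np.array([[np.cos(PSI),-np.sin(PSI)],[np.sin(PSI),np.cos(PSI)]])@[x,y]
def rot(yaw): # tool down, tool y at world angle yaw
    return R.from_matrix(np.c_[[np.sin(yaw),-np.cos(yaw),0],[np.cos(yaw),np.sin(yaw),0],[0,0,-1]]) if 0 else \
      R.from_matrix(np.c_[np.cross([np.cos(yaw),np.sin(yaw),0],[0,0,-1]),[np.cos(yaw),np.sin(yaw),0],[0,0,-1]])
def go(xyz,yaw,p0=None,r0=None):
    s=ctrl.sense()
    if p0 is None:
        q=s['tcp_rot'];r0=R.from_quat([q[1],q[2],q[3],q[0]]);p0=s['eef_pos']
    l=r0.inv().apply(np.array(xyz)-p0)*100
    t=(r0.inv()*rot(yaw)).as_rotvec()
    return np.round(l,2).tolist(),np.round(t,3).tolist()
E
python3 - <<'E'
from h import *
k=unit(.074,0);print(k,go([*k,.2],PSI+np.pi/2))
E
```

```text
[0.61175418 0.00105645] ([-54.58, -29.88, 0.55], [0.0, 0.0, -0.665])
```

Call:
drive_tool:
  turn:
    - [0,0,0]
    - [0,0,0]
    - [0,0,0]
    - [0,0,0]
    - [0,0,0]
  linear:
    - [-3.6,-2,0]
    - [-7.2,-4,0]
    - [-10.8,-6,0]
    - [-14.4,-8,0]
    - [-18,-10,0]
  jaw: [0.3,0.3,0.3,0.3,0.3]

```text
t: 1.07
eef_pos: [0.3752, 0.3417, 0.2057]
tcp_rot: [0.0, 0.231, 0.973, 0.0]
contact_force: [0.9, 0.3, -0.6]
width: 0.707
grip_force: 0.0
```

Call:
drive_tool:
  turn:
    - [0,0,0]
    - [0,0,0]
    - [0,0,0]
    - [0,0,0]
    - [0,0,0]
  linear:
    - [-3.6,-2,0]
    - [-7.2,-4,0]
    - [-10.8,-6,0]
    - [-14.4,-8,0]
    - [-18,-10,0]
  jaw: [0.3,0.3,0.3,0.3,0.3]

```text
t: 1.48
eef_pos: [0.4911, 0.1711, 0.2058]
tcp_rot: [0.0, 0.231, 0.973, 0.0]
contact_force: [-0.2, 1.3, -0.2]
width: 0.701
grip_force: 0.0
```

Call:
drive_tool:
  turn:
    - [0,0,0]
    - [0,0,0]
    - [0,0,0]
    - [0,0,0]
    - [0,0,0]
  linear:
    - [-3.6,-2,0]
    - [-7.2,-4,0]
    - [-10.8,-6,0]
    - [-14.4,-8,0]
    - [-18,-10,0]
  jaw: [0.3,0.3,0.3,0.3,0.3]

```text
t: 1.9
eef_pos: [0.6069, 0.0006, 0.2056]
tcp_rot: [0.0, 0.231, 0.973, 0.0]
contact_force: [0.6, 0.1, -0.2]
width: 0.699
grip_force: 0.0
```

Call:
drive_tool:
  turn:
    - [0,0,-0.12]
    - [0,0,-0.24]
    - [0,0,-0.36]
    - [0,0,-0.48]
    - [0,0,-0.6]
  linear:
    - [0,0,0]
    - [0,0,0]
    - [0,0,0]
    - [0,0,0]
    - [0,0,0]
  jaw: [0.6,0.6,0.6,0.6,0.6]

```text
t: 2.32
eef_pos: [0.606, 0.0023, 0.2053]
tcp_rot: [-0.0, -0.069, 0.998, 0.0]
contact_force: [0.9, -0.1, 0.1]
width: 0.413
grip_force: 0.0
```

```bash
python3 - <<'E'
from h import *
s=ctrl.sense();print(s['t'],s['eef_pos'],s['joint_pos'],s['width'])
k=unit(.074,0);print(k,go([*k,.2],PSI+np.pi/2))
c=ctrl.calibration("wrist");print(c)
p,d=ctrl.capture("wrist");cv2.imwrite('pics/w1.png',p[:,:,::-1])
for l in("bolt_knob","handle_grip"):
    print(l,[(np.round(b['centre'],4).tolist(),round(b['conf'],2)) for b in ctrl.boxes_of("wrist",l)][:3])
E
```

```text
2.3167 [0.60602777 0.00227382 0.2052843 ] [-1.38978609e-01  2.71991161e-01  1.46165150e+00  1.75363797e-05
  1.40824328e+00 -1.84845399e+00] 0.4126901381830018
[0.61175418 0.00105645] ([-0.55, -0.2, 0.53], [0.0, -0.0, -0.059])
{'camera_matrix': array([[325.1922621 ,   0.        , 282.69094004],
       [  0.        , 325.1922621 , 208.25491128],
       [  0.        ,   0.        ,   1.        ]]), 'R': array([[-1.38073585e-01,  9.90421972e-01, -5.43004088e-05],
       [ 9.64513378e-01,  1.34474155e-01,  2.27223776e-01],
       [ 2.25054723e-01,  3.13212279e-02, -9.73842571e-01]]), 't': array([ 0.08263675, -0.60818251,  0.25259576])}
bolt_knob [([0.6052, -0.0058, 0.101], 0.78)]
handle_grip [([0.5336, -0.0111, 0.1031], 0.87)]
```

View pics/w1.png

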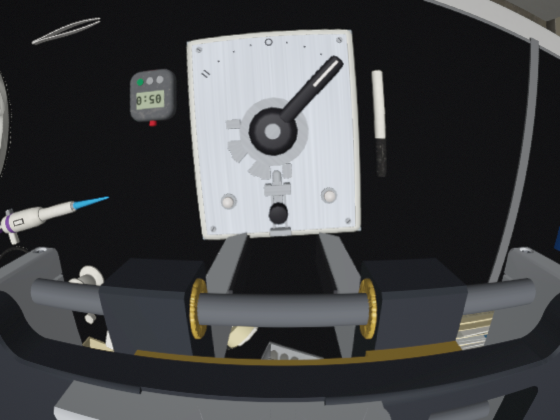

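The wrist view shows the knob top at (278,213), the hub at (274,131), the handle tip at (338,62) and the ring for centre at (268,42). I'll back-project these.

```bash
cat >> h.py <<'E'
def ray(uv,z,k=None):
    k=k or ctrl.calibration("wrist");K=k["camera_matrix"]
    a=(np.array(uv)-K[:2,2])/K[0,0];r=np.linalg.norm(a)
    d=np.r_[a/r*np.sin(r),np.cos(r)]@k["R"];o=-k["R"].T@k["t"]
    return (o+d*(z-o[2])/d[2])
E
python3 - <<'E'
from h import *
for n,uv,z in(("knob",(278,212),.105),("hub",(273,131),.108),("tip",(338,62),.106),("ring",(268,42),.056),("c1",(188,42),.056),("c2",(351,31),.056),("c3",(204,238),.056),("c4",(359,230),.056)):
    w=ray(uv,z)[:2];print(n,w.round(4),(R.from_euler('z',-PSI).apply(np.r_[w-A,0])*1000).round(1))
E
```

```text
knob [ 0.6096 -0.0024] [71.2 -3.   0. ]
hub [ 0.5398 -0.0156] [ 0.2 -2.2  0. ]
tip [0.4718 0.0315] [-57.2  57.4   0. ]
ring [ 0.4486 -0.0342] [-92.9  -2.5   0. ]
c1 [ 0.4545 -0.1174] [-103.5  -85.2    0. ]
c2 [0.4228 0.048 ] [-102.    83.2    0. ]
c3 [ 0.6609 -0.0775] [106.8 -86.7   0. ]
c4 [0.6302 0.0872] [109.   80.8   0. ]
```

```bash
sed -i 's/^A=.*/A=np.array([.5395,-.0152]);PSI=.198/' h.py; python3 - <<'E'
from h import *
k=unit(.073,0);print(k,go([*k,.083],PSI+np.pi/2))
E
```

```text
[ 0.61107372 -0.00084026] ([-0.46, -0.4, 12.24], [0.0, -0.0, -0.068])
```

Call:
drive_tool:
  turn:
    - [0,0,-0.06]
    - [0,0,-0.06]
    - [0,0,-0.06]
    - [0,0,-0.06]
    - [0,0,-0.06]
  linear:
    - [-0.45,-0.4,3]
    - [-0.45,-0.4,6]
    - [-0.45,-0.4,9]
    - [-0.45,-0.4,11.5]
    - [-0.45,-0.4,12.2]
  jaw: [0.6,0.6,0.6,0.6,0.6]

```text
t: 2.88
eef_pos: [0.6071, -0.0002, 0.0784]
tcp_rot: [-0.004, -0.095, 0.995, 0.001]
contact_force: [-1.7, 0.2, -0.9]
width: 0.4
grip_force: 0.0
```

Call:
drive_tool:
  turn:
    - [0,0,0]
    - [0,0,0]
    - [0,0,0]
    - [0,0,0]
    - [0,0,0]
  linear:
    - [0,0,0]
    - [0,0,0]
    - [0,0,0]
    - [0,0,0]
    - [0,0,0]
  jaw: [0.9,0.9,0.9,0.9,0.9]

```text
t: 3.3
eef_pos: [0.613, -0.001, 0.086]
tcp_rot: [0.002, -0.096, 0.995, -0.001]
contact_force: [0.5, -0.1, 3.0]
width: 0.18
grip_force: 30.0
```

```bash
python3 - <<'E'
from h import *
s=ctrl.sense();print(s['t'],s['eef_pos'],s['width'],s['grip_force'],s['contact_force'])
k=unit(.073+.016,0);print(k,go([*k,.083],PSI+np.pi/2))
E
```

```text
3.3 [ 0.61302876 -0.00104095  0.08596669] 0.17951519361097185 30.001654028892517 [ 0.5496735  -0.08345447  2.99442204]
[0.62676111 0.00230708] ([-1.41, 0.07, 0.3], [-0.002, 0.005, -0.005])
```

Call:
drive_tool:
  turn:
    - [0,0,0]
    - [0,0,0]
    - [0,0,0]
    - [0,0,0]
    - [0,0,0]
  linear:
    - [-0.4,0,0]
    - [-0.8,0,0]
    - [-1.2,0,0]
    - [-1.6,0,0]
    - [-1.6,0,0]
  jaw: [0.9,0.9,0.9,0.9,0.9]

```text
t: 3.72
eef_pos: [0.6275, 0.0019, 0.0859]
tcp_rot: [0.0, -0.096, 0.995, -0.001]
contact_force: [-2.9, -0.3, 6.9]
width: 0.183
grip_force: 30.0
```

Call:
drive_tool:
  turn:
    - [0,0,0]
    - [0,0,0]
    - [0,0,0]
  linear:
    - [0,0,0]
    - [0,0,0]
    - [0,0,0]
  jaw: [0.9,0.9,0.9]

```text
t: 3.97
eef_pos: [0.6275, 0.0019, 0.0859]
tcp_rot: [0.001, -0.096, 0.995, -0.001]
contact_force: [-2.1, -0.4, 7.3]
width: 0.186
grip_force: 30.0
```

Call:
drive_tool:
  turn:
    - [0,0,0]
    - [0,0,0]
    - [0,0,0]
    - [0,0,0]
    - [0,0,0]
  linear:
    - [0,0,0]
    - [0,0,0]
    - [0,0,-3]
    - [0,0,-7]
    - [0,0,-10]
  jaw: [0.6,0.6,0.6,0.6,0.6]

```text
t: 4.38
eef_pos: [0.6268, 0.0024, 0.185]
tcp_rot: [0.0, -0.096, 0.995, 0.0]
contact_force: [0.6, -0.3, 0.5]
width: 0.397
grip_force: 0.0
```

Call:
drive_tool:
  turn:
    - [0,0,0]
    - [0,0,0]
  linear:
    - [0,0,-2]
    - [0,0,-2]
  jaw: [0.65,0.65]

```text
t: 4.55
eef_pos: [0.6305, 0.0019, 0.2101]
tcp_rot: [0.006, -0.096, 0.995, -0.001]
contact_force: [1.8, 0.1, 0.9]
width: 0.353
grip_force: 0.0
```

```bash
cat >> h.py <<'E'
def hp(a,r): return unit(-r*np.cos(a),-r*np.sin(a))
E
python3 - <<'E'
from h import *
k=ctrl.calibration("wrist")
p,d=ctrl.capture("wrist");cv2.imwrite('pics/w2.png',p[:,:,::-1])
g=hp(-.785,.068);print(ctrl.sense()['eef_pos'],g,go([*g,.2],PSI+np.pi/2-.785),go([*g,.2],PSI+np.pi/2))
b=ctrl.boxes_of("wrist","bolt_knob");print([(x['centre'],x['conf']) for x in b][:2])
E
```

```text
[0.62883887 0.00207078 0.20680772] [0.48288279 0.02246287] ([13.94, 4.81, 0.58], [0.0, 0.007, 0.78]) ([13.94, 4.81, 0.58], [-0.002, 0.006, -0.005])
[([0.6224, -0.0029, 0.1032], 0.92)]
```

View pics/w2.png

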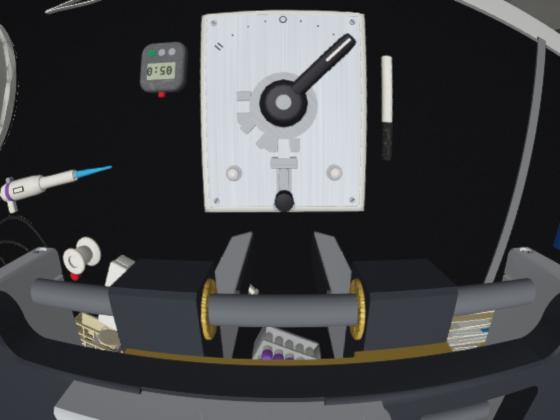

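The bolt is clearly out of the quadrant: the knob is now at (284,201), and the network puts it about 17 mm further back. On to the handle.

Call:
drive_tool:
  turn:
    - [0,0,0.12]
    - [0,0,0.24]
    - [0,0,0.36]
    - [0,0,0.48]
    - [0,0,0.6]
  linear:
    - [3.5,1.2,0]
    - [7,2.4,0]
    - [10.5,3.6,0]
    - [14,4.8,0]
    - [14,4.8,0]
  jaw: [0.6,0.6,0.6,0.6,0.6]

```text
t: 5.07
eef_pos: [0.4698, 0.0244, 0.1976]
tcp_rot: [-0.008, 0.204, 0.979, -0.0]
contact_force: [-0.2, 0.2, -0.2]
width: 0.401
grip_force: 0.0
```

Call:
drive_tool:
  turn:
    - [0,0,0.12]
    - [0,0,0.18]
    - [0,0,0.18]
    - [0,0,0.18]
  linear:
    - [0,0,0]
    - [0,0,0]
    - [0,0,0]
    - [0,0,0]
  jaw: [0.6,0.6,0.6,0.6]

```text
t: 5.4
eef_pos: [0.4787, 0.0227, 0.2014]
tcp_rot: [-0.002, 0.288, 0.958, -0.0]
contact_force: [1.1, -0.2, -0.5]
width: 0.4
grip_force: 0.0
```

```bash
python3 - <<'E'
from h import *
p,d=ctrl.capture("wrist");cv2.imwrite('pics/w3.png',p[:,:,::-1])
g=hp(-.785,.068);print(ctrl.sense()['eef_pos'],g,go([*g,.081],PSI+np.pi/2-.785))
E
```

```text
[0.47908514 0.02260719 0.20176907] [0.48288279 0.02246287] ([-0.36, 0.22, 12.08], [-0.001, -0.003, 0.002])
```

View pics/w3.png

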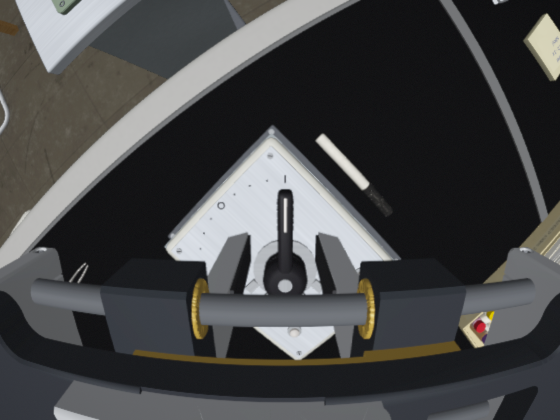

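The blade at (286,230) lies between the fingers and parallel to them. Going down.

Call:
drive_tool:
  turn:
    - [0,0,0]
    - [0,0,0]
    - [0,0,0]
    - [0,0,0]
    - [0,0,0]
  linear:
    - [-0.3,0.2,3]
    - [-0.3,0.2,6]
    - [-0.3,0.2,9]
    - [-0.3,0.2,11.5]
    - [-0.3,0.2,12]
  jaw: [0.6,0.6,0.6,0.6,0.6]

```text
t: 5.87
eef_pos: [0.4791, 0.023, 0.0782]
tcp_rot: [-0.005, 0.289, 0.957, -0.001]
contact_force: [-0.3, 0.7, 0.3]
width: 0.402
grip_force: 0.0
```

Call:
drive_tool:
  turn:
    - [0,0,0]
    - [0,0,0]
    - [0,0,0]
  linear:
    - [0,0,0]
    - [0,0,0]
    - [0,0,0]
  jaw: [0.75,0.75,0.75]

```text
t: 6.12
eef_pos: [0.4854, 0.0223, 0.0852]
tcp_rot: [0.002, 0.289, 0.957, 0.0]
contact_force: [0.3, -0.7, 0.3]
width: 0.26
grip_force: 0.0
```

```bash
python3 - <<'E'
from h import *
s=ctrl.sense();print(s['t'],s['eef_pos'],s['width'],s['contact_force'])
# successive arc poses, 3 calls of 5 rows; each relative to the call's start pose
def seq(a0,aa,y0,ys,r=.068,z=.081):
    p0=np.r_[hp(a0,r),z];r0=rot(PSI+np.pi/2+y0)
    for a,y in zip(aa,ys): print(go([*hp(a,r),z],PSI+np.pi/2+y,p0,r0))
print(go([*hp(-.785,.068),.081],PSI+np.pi/2-.785))
L=np.linspace
a=L(-.785,0,11)
seq(-.785,a[1:6],-.785,a[1:6]);seq(a[5],a[6:],a[5],a[6:])
print('second')
a=L(0,.785,11)
seq(0,a[1:6],0,a[1:6]*.65);seq(a[5],a[6:],a[5]*.65,a[6:]*.65)
E
```

```text
6.1167 [0.48541988 0.02227023 0.08517319] 0.26045199601715924 [ 0.34205768 -0.71245171  0.31639182]
([0.22, -0.12, 0.42], [0.001, 0.003, 0.001])
([-0.02, -0.53, 0.0], [0.0, 0.0, -0.078])
([-0.08, -1.06, 0.0], [0.0, 0.0, -0.157])
([-0.19, -1.59, 0.0], [0.0, 0.0, -0.236])
([-0.33, -2.1, 0.0], [0.0, 0.0, -0.314])
([-0.52, -2.6, 0.0], [0.0, 0.0, -0.392])
([-0.02, -0.53, 0.0], [0.0, 0.0, -0.079])
([-0.08, -1.06, 0.0], [0.0, 0.0, -0.157])
([-0.19, -1.59, 0.0], [0.0, 0.0, -0.236])
([-0.33, -2.1, 0.0], [0.0, 0.0, -0.314])
([-0.52, -2.6, 0.0], [0.0, 0.0, -0.393])
second
([-0.02, -0.53, 0.0], [0.0, 0.0, -0.051])
([-0.08, -1.06, 0.0], [0.0, 0.0, -0.102])
([-0.19, -1.59, 0.0], [0.0, 0.0, -0.153])
([-0.33, -2.1, 0.0], [0.0, 0.0, -0.204])
([-0.52, -2.6, 0.0], [0.0, 0.0, -0.255])
([-0.09, -0.53, 0.0], [0.0, 0.0, -0.051])
([-0.23, -1.04, 0.0], [0.0, 0.0, -0.102])
([-0.4, -1.55, 0.0], [0.0, 0.0, -0.153])
([-0.62, -2.03, 0.0], [0.0, 0.0, -0.204])
([-0.87, -2.51, 0.0], [0.0, 0.0, -0.255])
```

Call:
drive_tool:
  turn:
    - [0,0,-0.08]
    - [0,0,-0.16]
    - [0,0,-0.24]
    - [0,0,-0.31]
    - [0,0,-0.39]
  linear:
    - [0,-0.5,0]
    - [-0.1,-1.1,0]
    - [-0.2,-1.6,0]
    - [-0.3,-2.1,0]
    - [-0.5,-2.6,0]
  jaw: [0.75,0.75,0.75,0.75,0.75]

```text
t: 6.53
eef_pos: [0.4753, -0.001, 0.0856]
tcp_rot: [0.002, 0.096, 0.995, 0.001]
contact_force: [0.6, 2.4, -0.1]
width: 0.249
grip_force: 1.5
```

Call:
drive_tool:
  turn:
    - [0,0,-0.08]
    - [0,0,-0.16]
    - [0,0,-0.24]
    - [0,0,-0.31]
    - [0,0,-0.39]
  linear:
    - [0,-0.5,0]
    - [-0.1,-1.1,0]
    - [-0.2,-1.6,0]
    - [-0.3,-2.1,0]
    - [-0.5,-2.6,0]
  jaw: [0.75,0.75,0.75,0.75,0.75]

```text
t: 6.95
eef_pos: [0.4752, -0.0293, 0.0858]
tcp_rot: [0.002, -0.098, 0.995, -0.001]
contact_force: [-0.5, 0.7, -0.1]
width: 0.253
grip_force: 0.0
```

Call:
drive_tool:
  turn:
    - [0,0,0]
    - [0,0,0]
    - [0,0,0]
    - [0,0,0]
    - [0,0,0]
  linear:
    - [0,0,0]
    - [0,0,0]
    - [0,0,0]
    - [0,0,0]
    - [0,0,0]
  jaw: [0.75,0.75,0.75,0.75,0.75]

```text
t: 7.37
eef_pos: [0.4734, -0.0281, 0.0837]
tcp_rot: [0.0, -0.096, 0.995, -0.0]
contact_force: [0.2, 0.5, -0.3]
width: 0.244
grip_force: 0.0
```

```bash
python3 - <<'E'
from h import *
s=ctrl.sense();print(s['t'],s['eef_pos'],s['joint_pos'],s['contact_force'],hp(0,.068))
p,d=ctrl.capture("wrist");cv2.imwrite('pics/w4.png',p[:,:,::-1])
print(go([*hp(0,.068),.081],PSI+np.pi/2))
E
```

```text
7.3667 [ 0.47340518 -0.02814346  0.0837175 ] [-2.42196199e-01  1.35994032e-01  1.89932236e+00  5.63614700e-05
  1.10584701e+00 -2.00593904e+00] [ 0.21162105  0.51242984 -0.29838747] [ 0.47282859 -0.0285762 ]
([0.06, -0.04, 0.26], [-0.0, 0.0, -0.005])
```

View pics/w4.png

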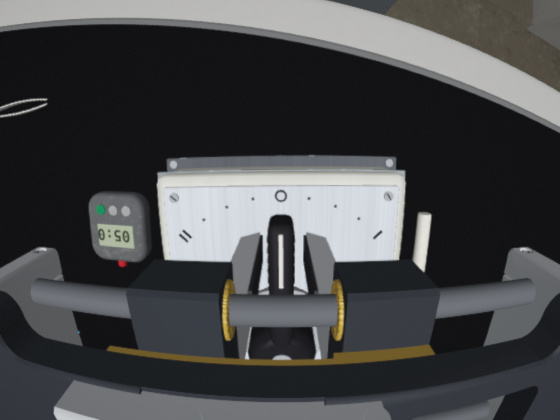

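The handle points at the ring (281,196), so it is at centre off. I'll hold there for about 2.9 s, then take it on.

Call:
drive_tool:
  turn:
    - [0,0,0]
    - [0,0,0]
    - [0,0,0]
    - [0,0,0]
    - [0,0,0]
  linear:
    - [0,0,0]
    - [0,0,0]
    - [0,0,0]
    - [0,0,0]
    - [0,0,0]
  jaw: [0.75,0.75,0.75,0.75,0.75]

```text
t: 7.83
eef_pos: [0.4733, -0.0284, 0.0834]
tcp_rot: [-0.0, -0.096, 0.995, -0.0]
contact_force: [0.2, -0.2, 1.7]
width: 0.249
grip_force: 0.0
```

Call:
drive_tool:
  turn:
    - [0,0,0]
    - [0,0,0]
    - [0,0,0]
    - [0,0,0]
    - [0,0,0]
  linear:
    - [0,0,0]
    - [0,0,0]
    - [0,0,0]
    - [0,0,0]
    - [0,0,0]
  jaw: [0.75,0.75,0.75,0.75,0.75]

```text
t: 8.25
eef_pos: [0.4733, -0.0284, 0.0835]
tcp_rot: [0.0, -0.096, 0.995, -0.0]
contact_force: [-0.4, -0.4, 0.6]
width: 0.25
grip_force: 0.0
```

Call:
drive_tool:
  turn:
    - [0,0,0]
    - [0,0,0]
    - [0,0,0]
    - [0,0,0]
    - [0,0,0]
  linear:
    - [0,0,0]
    - [0,0,0]
    - [0,0,0]
    - [0,0,0]
    - [0,0,0]
  jaw: [0.75,0.75,0.75,0.75,0.75]

```text
t: 8.67
eef_pos: [0.4733, -0.0284, 0.0835]
tcp_rot: [0.0, -0.096, 0.995, -0.0]
contact_force: [-0.1, -0.0, 0.8]
width: 0.253
grip_force: 0.0
```

Call:
drive_tool:
  turn:
    - [0,0,0]
    - [0,0,0]
    - [0,0,0]
    - [0,0,0]
    - [0,0,0]
  linear:
    - [0,0,0]
    - [0,0,0]
    - [0,0,0]
    - [0,0,0]
    - [0,0,0]
  jaw: [0.75,0.75,0.75,0.75,0.75]

```text
t: 9.08
eef_pos: [0.4733, -0.0284, 0.0835]
tcp_rot: [0.0, -0.096, 0.995, -0.0]
contact_force: [-0.2, 0.3, -0.5]
width: 0.254
grip_force: 0.0
```

Call:
drive_tool:
  turn:
    - [0,0,0]
    - [0,0,0]
    - [0,0,0]
    - [0,0,0]
    - [0,0,0]
  linear:
    - [0,0,0]
    - [0,0,0]
    - [0,0,0]
    - [0,0,0]
    - [0,0,0]
  jaw: [0.75,0.75,0.75,0.75,0.75]

```text
t: 9.5
eef_pos: [0.4732, -0.0284, 0.0834]
tcp_rot: [-0.0, -0.096, 0.995, 0.0]
contact_force: [-0.1, 0.5, 0.6]
width: 0.248
grip_force: 0.0
```

Call:
drive_tool:
  turn:
    - [0,0,0]
    - [0,0,0]
    - [0,0,0]
    - [0,0,0]
    - [0,0,0]
  linear:
    - [0,0,0]
    - [0,0,0]
    - [0,0,0]
    - [0,0,0]
    - [0,0,0]
  jaw: [0.75,0.75,0.75,0.75,0.75]

```text
t: 9.92
eef_pos: [0.4733, -0.0284, 0.0835]
tcp_rot: [-0.0, -0.096, 0.995, -0.0]
contact_force: [-0.3, 0.5, -0.4]
width: 0.247
grip_force: 0.0
```

Call:
drive_tool:
  turn:
    - [0,0,0]
    - [0,0,0]
    - [0,0,0]
    - [0,0,0]
    - [0,0,0]
  linear:
    - [0,0,0]
    - [0,0,0]
    - [0,0,0]
    - [0,0,0]
    - [0,0,0]
  jaw: [0.75,0.75,0.75,0.75,0.75]

```text
t: 10.33
eef_pos: [0.4733, -0.0284, 0.0835]
tcp_rot: [-0.0, -0.096, 0.995, -0.0]
contact_force: [0.3, 0.1, 0.8]
width: 0.254
grip_force: 0.0
```

Call:
drive_tool:
  turn:
    - [0,0,-0.05]
    - [0,0,-0.1]
    - [0,0,-0.15]
    - [0,0,-0.2]
    - [0,0,-0.25]
  linear:
    - [0,-0.5,0]
    - [-0.1,-1.1,0]
    - [-0.2,-1.6,0]
    - [-0.3,-2.1,0]
    - [-0.5,-2.6,0]
  jaw: [0.75,0.75,0.75,0.75,0.75]

```text
t: 10.75
eef_pos: [0.481, -0.0514, 0.0829]
tcp_rot: [-0.002, -0.221, 0.975, 0.002]
contact_force: [-3.8, 1.9, 2.5]
width: 0.255
grip_force: 2.1
```

Call:
drive_tool:
  turn:
    - [0,0,-0.05]
    - [0,0,-0.1]
    - [0,0,-0.15]
    - [0,0,-0.2]
    - [0,0,-0.25]
  linear:
    - [-0.1,-0.5,0]
    - [-0.2,-1,0]
    - [-0.4,-1.5,0]
    - [-0.6,-2,0]
    - [-0.9,-2.6,0]
  jaw: [0.75,0.75,0.75,0.75,0.75]

```text
t: 11.17
eef_pos: [0.5033, -0.073, 0.0836]
tcp_rot: [0.001, -0.341, 0.94, -0.001]
contact_force: [0.4, 0.3, 0.2]
width: 0.254
grip_force: 0.0
```

Call:
drive_tool:
  turn:
    - [0,0,0]
    - [0,0,0]
    - [0,0,0]
    - [0,0,0]
  linear:
    - [0,0,0]
    - [0,0,0]
    - [0,0,0]
    - [0,0,0]
  jaw: [0.75,0.75,0.75,0.75]

```text
t: 11.5
eef_pos: [0.5019, -0.0722, 0.0833]
tcp_rot: [-0.0, -0.339, 0.941, 0.0]
contact_force: [-0.1, 0.6, -0.9]
width: 0.254
grip_force: 0.0
```

```bash
python3 - <<'E'
from h import *
s=ctrl.sense();print(s['t'],s['eef_pos'],s['joint_pos'],s['contact_force'],hp(.785,.068))
p,d=ctrl.capture("wrist");cv2.imwrite('pics/w5.png',p[:,:,::-1])
E
```

```text
11.5 [ 0.5019081  -0.07223912  0.0832503 ] [-3.13815568e-01  2.03423686e-01  1.82029108e+00  7.45018639e-05
  1.11868200e+00 -2.57729887e+00] [-0.14381651  0.5629633  -0.89905822] [ 0.50179206 -0.0717872 ]
```

View pics/w5.png

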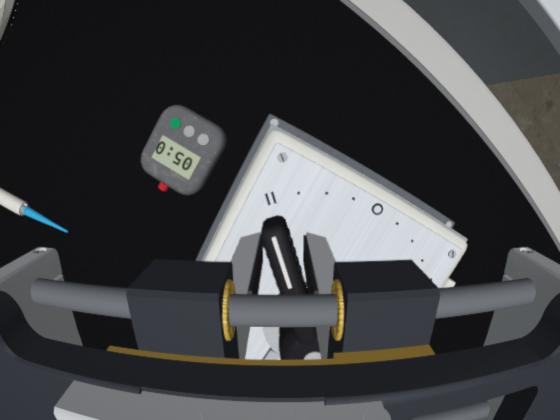

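The handle points at the two strokes (270,199). I'll open, rise and go back to the knob.

Call:
drive_tool:
  turn:
    - [0,0,0]
    - [0,0,0]
    - [0,0,0]
    - [0,0,0]
    - [0,0,0]
  linear:
    - [0,0,0]
    - [0,0,0]
    - [0,0,-4]
    - [0,0,-8]
    - [0,0,-12]
  jaw: [0.6,0.6,0.6,0.6,0.6]

```text
t: 11.97
eef_pos: [0.5014, -0.0722, 0.204]
tcp_rot: [-0.001, -0.34, 0.941, 0.001]
contact_force: [0.8, -0.7, -0.3]
width: 0.398
grip_force: 0.0
```

Call:
drive_tool:
  turn:
    - [0,0,0]
    - [0,0,0]
  linear:
    - [0,0,0]
    - [0,0,0]
  jaw: [0.6,0.6]

```text
t: 12.13
eef_pos: [0.5047, -0.0732, 0.2069]
tcp_rot: [0.003, -0.34, 0.941, -0.002]
contact_force: [-0.0, -0.9, 0.7]
width: 0.397
grip_force: 0.0
```

```bash
python3 - <<'E'
from h import *
k=unit(.0885,0);print(k,go([*k,.2],PSI+np.pi/2))
E
```

```text
[0.62627088 0.00220873] ([-14.17, -1.96, 0.76], [-0.005, 0.006, 0.495])
```

Call:
drive_tool:
  turn:
    - [0,0,0.1]
    - [0,0,0.2]
    - [0,0,0.3]
    - [0,0,0.4]
    - [0,0,0.5]
  linear:
    - [-3.6,-0.5,0]
    - [-7.2,-1,0]
    - [-10.8,-1.5,0]
    - [-14.3,-1.9,0]
    - [-14.3,-1.9,0]
  jaw: [0.6,0.6,0.6,0.6,0.6]

```text
t: 12.55
eef_pos: [0.627, 0.0077, 0.1997]
tcp_rot: [-0.001, -0.096, 0.995, 0.001]
contact_force: [-1.0, -1.0, -1.1]
width: 0.397
grip_force: 0.0
```

Call:
drive_tool:
  turn:
    - [0,0,0]
    - [0,0,0]
    - [0,0,0]
    - [0,0,0]
  linear:
    - [0,0,0]
    - [0,0,0]
    - [0,0,0]
    - [0,0,0]
  jaw: [0.6,0.6,0.6,0.6]

```text
t: 12.88
eef_pos: [0.6236, 0.0036, 0.203]
tcp_rot: [-0.001, -0.097, 0.995, 0.0]
contact_force: [-0.8, -0.6, 0.1]
width: 0.401
grip_force: 0.0
```

```bash
python3 - <<'E'
from h import *
p,d=ctrl.capture("wrist");cv2.imwrite('pics/w6.png',p[:,:,::-1])
k=unit(.0885,0);print(k,ctrl.sense()['eef_pos'],go([*k,.085],PSI+np.pi/2))
E
```

```text
[0.62627088 0.00220873] [0.6237761  0.00354665 0.20336771] ([-0.22, -0.18, 11.84], [0.0, -0.0, -0.005])
```

View pics/w6.png

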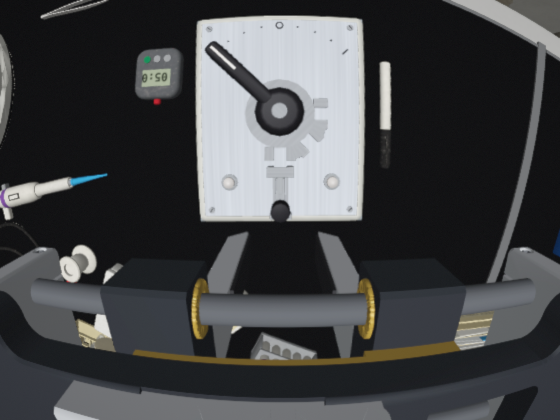

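The handle is at 45° towards the two strokes (tip 211,47), its notch faces the bolt, and the knob at (280,211) is still drawn back. I'll go down, grip the knob and push it home.

Call:
drive_tool:
  turn:
    - [0,0,0]
    - [0,0,0]
    - [0,0,0]
    - [0,0,0]
    - [0,0,0]
  linear:
    - [-0.2,-0.2,3]
    - [-0.2,-0.2,6]
    - [-0.2,-0.2,9]
    - [-0.2,-0.2,11]
    - [-0.2,-0.2,11.7]
  jaw: [0.6,0.6,0.6,0.6,0.6]

```text
t: 13.35
eef_pos: [0.6234, 0.0024, 0.0825]
tcp_rot: [-0.004, -0.096, 0.995, 0.001]
contact_force: [0.3, 1.1, 0.1]
width: 0.403
grip_force: 0.0
```

Call:
drive_tool:
  turn:
    - [0,0,0]
    - [0,0,0]
    - [0,0,0]
    - [0,0,0]
    - [0,0,0]
  linear:
    - [0,0,0]
    - [0,0,0]
    - [0,0,0]
    - [0,0,0]
    - [0,0,0]
  jaw: [0.6,0.9,0.9,0.9,0.9]

```text
t: 13.77
eef_pos: [0.6287, 0.0021, 0.0888]
tcp_rot: [0.002, -0.097, 0.995, -0.001]
contact_force: [0.4, -1.3, 2.2]
width: 0.182
grip_force: 30.0
```

Call:
drive_tool:
  turn:
    - [0,0,0]
    - [0,0,0]
    - [0,0,0]
    - [0,0,0]
    - [0,0,0]
  linear:
    - [0.4,0,0]
    - [0.8,0,0]
    - [1.2,0,0]
    - [1.6,0,0]
    - [1.7,0,0]
  jaw: [0.9,0.9,0.9,0.9,0.9]

```text
t: 14.18
eef_pos: [0.6137, -0.0009, 0.0889]
tcp_rot: [0.005, -0.096, 0.995, -0.001]
contact_force: [8.2, 0.7, 1.5]
width: 0.182
grip_force: 30.0
```

Call:
drive_tool:
  turn:
    - [0,0,0]
    - [0,0,0]
    - [0,0,0]
  linear:
    - [0,0,0]
    - [0,0,0]
    - [0,0,0]
  jaw: [0.9,0.9,0.9]

```text
t: 14.43
eef_pos: [0.6138, -0.0009, 0.0888]
tcp_rot: [0.004, -0.096, 0.995, -0.001]
contact_force: [7.0, -0.2, 2.9]
width: 0.187
grip_force: 30.0
```

It moved 15.2 mm and then met the stop at about 7 N. I'll release, rise and check.

Call:
drive_tool:
  turn:
    - [0,0,0]
    - [0,0,0]
    - [0,0,0]
    - [0,0,0]
    - [0,0,0]
  linear:
    - [0,0,0]
    - [0,0,0]
    - [0,0,-4]
    - [0,0,-8]
    - [0,0,-12]
  jaw: [0.6,0.6,0.6,0.6,0.6]

```text
t: 14.85
eef_pos: [0.6071, -0.0003, 0.205]
tcp_rot: [-0.004, -0.096, 0.995, 0.001]
contact_force: [0.9, 0.5, -0.2]
width: 0.393
grip_force: 0.0
```

Call:
drive_tool:
  turn:
    - [0,0,0]
    - [0,0,0]
    - [0,0,0]
    - [0,0,0]
    - [0,0,0]
  linear:
    - [-1,0,0]
    - [-1,0,0]
    - [-1,0,0]
    - [-1,0,0]
    - [-1,0,0]
  jaw: [0.6,0.6,0.6,0.6,0.6]

```text
t: 15.27
eef_pos: [0.6176, 0.0015, 0.2033]
tcp_rot: [-0.003, -0.096, 0.995, 0.001]
contact_force: [-0.2, 0.3, -0.3]
width: 0.399
grip_force: 0.0
```

```bash
python3 - <<'E'
from h import *
p,d=ctrl.capture("wrist");cv2.imwrite('pics/w7.png',p[:,:,::-1])
b=ctrl.boxes_of("wrist","bolt_knob");print([(x['centre'],x['conf']) for x in b][:2],ctrl.sense()['contact_force'])
E
```

```text
[] [-0.01923619  0.29373096  0.60549419]
```

View pics/w7.png

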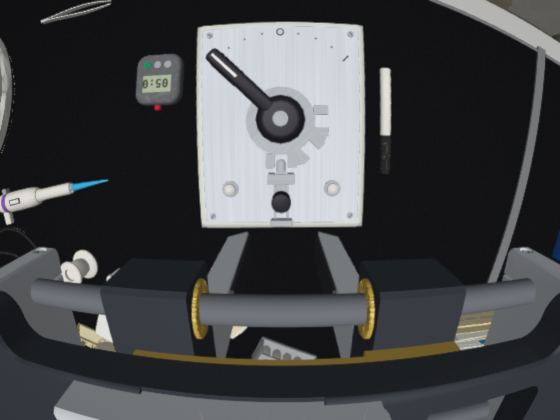

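```bash
python3 - <<'E'
from h import *
print(np.linalg.norm(ray((281,201),.105)-ray((280,118),.105)))
k=dict(ctrl.calibration("wrist"))
b=(ctrl.capture("wrist"),ctrl.boxes_of("wrist","bolt_knob"))[1];print([(x['centre'],x['conf']) for x in b][:2])
print(ctrl.sign_off())
E
```

```text
0.07185109252613903
[([0.6088, -0.0069, 0.1032], 0.64)]
the job is handed in; nothing more can be done
None
```

I've handed the job in. The handle rested at centre off for about 3 s and now stands at the two-stroke side. The lock bolt is pushed back home in its notch, and nothing else on the bench was touched. The last wrist picture agrees, but sign-off gave no verdict.

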